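# Bring the filler bung of the green stone-tumbling drum to the top

### The job

The green stone-tumbling drum is the next to be filled: turn it on its axle (the hand wheel with the black pegs is there for that) until its orange filler bung points straight up, then let go and leave it resting there. Do not turn the blue drum.

Things in the scene. Friction and masses are not known exactly. Their poses are not given: they have to be found in the camera images.
- green_wheel (a point): Centre of the green tumbler's hand wheel, fixed on its axle line 150 mm above the table. x: along the axle, away from the robot (within 15 deg); y left; z up. Six black pegs, 16 mm thick, 50 mm long, parallel to x, centred at x=0, 60 deg apart on an 80 mm radius circle; free end towards the robot, a thin spoke at the far end. With the bung up, pegs stand 30 deg left and right of the top.
- green_drum (a joint): Angle of green drum and hand wheel (one piece), rad: 0 with the bung straight up, positive with the bung turned from the top to the wheel's -y side (right, seen from the robot). Starts at 0.75 to 1.45. Turns either way; a stiff bearing (0.2 N m, 2.5 N at a peg) keeps it where it is left. Nothing on the tumbler, 160 mm wide, stands over 240 mm high.
- green_bung (a point): Centre of the outer face of the orange filler bung of the GREEN drum (120 mm across, 130 mm long): 34 mm across, 18 mm proud of the drum's side, 78 mm from the axle, 127 mm farther along x than the hand wheel's centre. Its z axis points out through the bung, x along the axle. Seen along the axle it is midway between two pegs.
- blue_bung (a point): The same point of the orange bung of the BLUE drum, on a twin tumbler beside the green one, of the same size and with its own hand wheel; this drum must not be turned. Which tumbler is left and which right changes.

How it is judged:
By the outcome, as a careful person would: the job done as asked, in the order asked, and still so for the second after the job is handed in, with the robot touching nothing.
It also fails if it takes over 38 s, if anything falls off the work surface, if the arm or the gripper's body presses on something with over 40 N, if the wrist force passes 120 N, or if a joint passes its speed limit or range.

### The arm

A 6-joint arm with a two-finger parallel gripper is mounted at the origin on the work surface. World frame = base frame: x ahead of the robot, y to its left, z up, the work surface at z = 0. Lengths are in m, angles in rad, forces in N, time in s.
With the tool pointing down it reaches from about 0.35 to 0.975 m from the base axis. Payload 17.4 kg.
Tool frame: the origin (TCP) lies midway between the tips of the shut fingers; the grasp point (between the pads) lies 19 mm behind it; y points along the fingers, x is the direction in which the jaws open and shut, and the axes are right-handed (so a half turn about y gives the same grasp; the last joint's range is limited). The gripper opens to 85 mm and grips with 20 to 120 N. Pads are 22 mm wide; open, the fingers measure 114 mm over their backs; the gripper's body (76 mm by 85 mm) begins 54 mm behind the grasp point. The pads swing forward as they close: fully open they stand 13 mm farther back than shut.
Start: joints at [1.209, 0.116, 1.442, -0, 1.584, -0.038], TCP at [0.215, 0.64, 0.231] pointing down, gripper open.
Joint ranges: [-2.83, 2.83], [-0.83, 2.19], [0.07, 2.5], [-1.14, 4.28], [0.01, 3], [-2.97, 2.97]. Speed limits (rad/s): [1.89, 1.89, 2.22, 3.14, 3.14, 3.14].

### API

Orientations are given as a unit quaternion [x, y, z, w].
In Python, from bench import ctrl gives the robot as it stands. Calls block until the motion is done:
- ctrl.reach(position, orientation): joint-space move of the TCP to a pose.
- ctrl.movel(position, speed=0.15, rot=None, guard=None): straight line of the TCP; rot=None keeps the orientation; speed is the mean speed in m/s. With guard (N) it stops when the force on the tool has changed by that much, and returns True; else False.
- ctrl.movej(angles): joint-space move.
- ctrl.move_gripper(opening, grasp_force=None): finger opening in m; grasp_force is the grip in N (None keeps the last); returns when the fingers have stopped.
- ctrl.wait(seconds).
- ctrl.solve_ik(position, orientation): joint angles nearest the present ones, or None.
- ctrl.state(): the state.
- ctrl.read_camera(name): name is "side" or "top"; returns (picture, depth): 480x640x3 uint8, blue, green, red; 480x640 float32, m along the optical axis (not along the pixel's ray), 0 where there is no reading.
- ctrl.get_calibration(name): a dict with "vertical_fov" (degrees; the focal length in pixels is half the picture's height over the tangent of half this angle, whatever the lens; pixels are square), "cx", "cy" (the principal point, pixels), "dist" ([k1, k2, p1, p2, k3] as OpenCV has them; the pictures are not rectified), "position" and "attitude" of the camera in the world. Camera axes: x right, y up, looking along -z (the intrinsics and any distortion apply to the point x, -y, -z); pixel columns grow to the right and rows downward; lengths in m; the calibration is good to about 2 mm. A picture is of the moment at which its call begins. get_calibration takes no time and is no camera call.
A pose or a line that the arm cannot do raises ctrl.Unreachable and nothing moves.
- ctrl.hand_in(): hands the job in, once; it reports no verdict.
Trained networks look in the newest picture that a camera, given by its name, has taken for a name from the list of things; names that differ only in an ending like _2 or _b are one class to them, and where a whole thing is asked for, a point or a joint stands for the part that bears it (a point fixed in the world has none). Each returns a list of dicts, best first, with "confidence" (0 to 1); they miss things now and then, are a little off and sometimes report something else, mostly with a low value. They report only what shows in the picture. A call takes as long as a camera call.
- ctrl.spot_in(camera, target): "point" ([x, y, z] in m, in world coordinates, good to about 4 mm: the middle of the surface that is visible of it).
- ctrl.pinpoint(camera, target): "point" ([x, y, z] in m, in world coordinates, good to about 4 mm: a listed point, or the origin of a listed thing).
The state is a dict: "clock": time; "q": joint angles; "joint_velocities": joint speeds; "joint_efforts": joint torques, N m; "position": TCP position; "eef_rot": TCP orientation; "contact_force": force on the tool from outside, world axes, zero at the start; "ft_torque": the same for the moment, N m; "opening": finger opening in m.
Only numpy, scipy, OpenCV 4.12 (cv2) and the standard library are available. Lean on these libraries where they do the work, as an engineer would, in place of code of your own. Each camera call takes 0.05 s, during which the arm holds its last target.

## Working session

There is one attempt and no reset: what is moved stays moved. The work goes in short steps, each a Python script; the robot and the scene stay as the last script left them, time stands still between calls to the robot, and variables do not carry over. Pictures are saved under pics/ and viewed, and the job is handed in when it is done.

```bash
mkdir -p pics; ls; python3 - <<'E'
from bench import ctrl
import cv2
for c in ("side","top"):
    p,d=ctrl.read_camera(c); cv2.imwrite(f"pics/{c}0.png",p)
    print(c,ctrl.get_calibration(c))
    for t in ("green_wheel","green_bung","blue_bung"):
        print(c,t,[(x['point'],x['confidence']) for x in ctrl.pinpoint(c,t)])
s=ctrl.state();print(s['clock'],s['position'],s['eef_rot'])
E
```

```text
pics
side {'vertical_fov': 50.510217440273635, 'cx': 323.0599960286438, 'cy': 230.61351450881713, 'dist': array([-0.10811081,  0.        ,  0.        ,  0.        ,  0.        ]), 'position': array([ 0.53549636, -0.5268811 ,  0.8470007 ]), 'attitude': array([ 0.33438291, -0.0216315 , -0.04723929,  0.94100404])}
side green_wheel [([0.4804, 0.2128, 0.152], 0.91)]
side green_bung [([0.5963, 0.1229, 0.1713], 0.79), ([0.477, 0.2117, 0.151], 0.52)]
side blue_bung [([0.6297, -0.254, 0.2079], 0.67)]
top {'vertical_fov': 52.2962595185645, 'cx': 313.9405686262517, 'cy': 243.7035957817834, 'dist': array([-0.08462624,  0.        ,  0.        ,  0.        ,  0.        ]), 'position': array([ 0.49752596, -0.00393319,  0.9728885 ]), 'attitude': array([-0.04274357,  0.04991007,  0.71279238, -0.69829006])}
top green_wheel [([0.4785, 0.2139, 0.1505], 0.82)]
top green_bung [([0.5919, 0.1268, 0.1719], 0.86)]
top blue_bung [([0.6352, -0.254, 0.2061], 0.69)]
0.4 [0.21476921 0.63990933 0.23118802] [ 0.5740867   0.41282706 -0.41291432 -0.57402094]
```

View pics/side0.png

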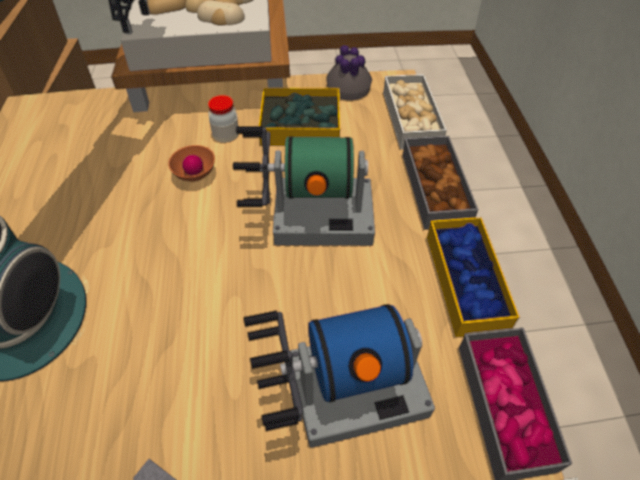

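View pics/top0.png

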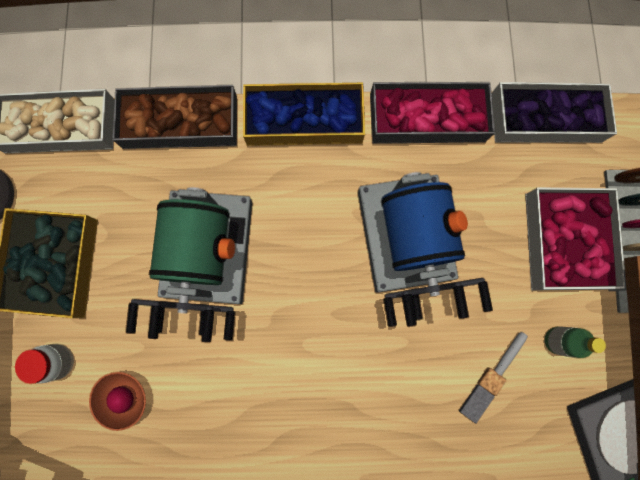

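The top view shows the green tumbler on the left, with its wheel at about (183,305) and its bung at about (227,248) pointing right. Blue is on the right. In the side view the green pegs are at about (250,130–205). Next I'll refine the wheel pose by fitting the peg model to the depth points.

```bash
cat > h.py <<'E'
from bench import ctrl
import numpy as np, cv2
from scipy.spatial.transform import Rotation as R
from scipy.optimize import least_squares
def cloud(c):
    p,d=ctrl.read_camera(c); k=ctrl.get_calibration(c)
    f=240/np.tan(np.radians(k['vertical_fov']/2)); K=np.array([[f,0,k['cx']],[0,f,k['cy']],[0,0,1]])
    v,u=np.mgrid[0:480,0:640]; uv=np.stack([u.ravel(),v.ravel()],1).astype(np.float64)
    n=cv2.undistortPoints(uv[:,None],K,k['dist'])[:,0]
    z=d.ravel(); P=np.stack([n[:,0]*z,-n[:,1]*z,-z],1)
    W=R.from_quat(k['attitude']).apply(P)+k['position']
    m=z>0
    return W[m],p.reshape(-1,3)[m].astype(int),p
def pegres(q,P):
    x,y,z,yaw,a=q
    D=P-[x,y,z]; c,s=np.cos(yaw),np.sin(yaw)
    X=c*D[:,0]+s*D[:,1]; Y=-s*D[:,0]+c*D[:,1]; Z=D[:,2]
    th=a+np.pi/6+np.arange(6)*np.pi/3
    r=np.hypot(Y[:,None]+.08*np.sin(th),Z[:,None]-.08*np.cos(th))
    j=np.argmin(r,1); rad=r.min(1)-.008
    ex=np.maximum(np.abs(X)-.025,0)
    return np.concatenate([rad,ex])
def fit(P,q0):
    D=P-np.array(q0[:3]);m=(np.abs(D)<[.05,.11,.11]).all(1); P=P[m]
    r=least_squares(pegres,q0,args=(P,),loss='soft_l1',f_scale=.002)
    return r.x,len(P),np.median(np.abs(pegres(r.x,P)[:len(P)]))
def measure(q0):
    out=[]; al=[]
    for c in ("top","side"):
        W,C,p=cloud(c)
        dk=(C.max(1)<60)&(W[:,2]>.06)
        out.append((c,)+fit(W[dk],q0)); al.append(W[dk])
        # bung orange
        b,g,r=C.T
        o=(r>170)&(g>50)&(g<150)&(b<70)&(W[:,2]>.1)
        D=W-np.array(q0[:3]); o&=(np.abs(D[:,1])<.15)&(np.abs(D[:,0])<.22)
        out.append((c+' bung',W[o].mean(0) if o.any() else None,o.sum()))
    out.append(("both",)+fit(np.vstack(al),q0))
    return out
E
python3 - <<'E'
from h import *
np.set_printoptions(precision=4,suppress=True)
for o in measure([.479,.213,.15,-.1,1.29]): print(o)
W,C,p=cloud("top")
b,g,r=C.T
m=(g>1.3*r)&(g>b*1.05)&(g>40)&(np.abs(W[:,0]-.6)<.1)&(np.abs(W[:,1]-.2)<.1)&(W[:,2]>.13)
P=W[m]
f=lambda q:np.hypot((P[:,1]-q[0]-np.tan(q[1])*(P[:,0]-.479))*np.cos(q[1]),P[:,2]-q[2])-.06
s=least_squares(f,[.213,-.1,.15],loss='soft_l1',f_scale=.002); print('drum axis',s.x,m.sum(),np.median(abs(f(s.x))))
E
```

```text
('top', array([ 0.4849,  0.2115,  0.15  , -0.0712,  1.3006]), 1774, np.float64(0.0011698712105378257))
('top bung', array([0.5982, 0.1354, 0.184 ]), np.int64(119))
('side', array([ 0.4828,  0.2108,  0.1486, -0.0726,  1.2997]), 749, np.float64(0.0016610886995227832))
('side bung', array([0.5971, 0.1326, 0.1833]), np.int64(76))
('both', array([ 0.4842,  0.2114,  0.1498, -0.0757,  1.3017]), 2523, np.float64(0.0012963348380493778))
drum axis [ 0.2115 -0.1021  0.1503] 4533 0.0007586673176579184
```

```bash
cat >> h.py <<'E'
C0=np.array([.482,.2113,.15]); YAW=-.085; SG=1
def pose(th,tilt,back=0.,X=-.008):
    """TCP pose with grasp point at peg angle th (from top to -y), tool leaning by tilt, backed off"""
    Rz=R.from_euler('z',YAW)
    up=Rz.apply([0,-np.sin(tilt),np.cos(tilt)]); ty=-up
    tx=SG*Rz.apply([0,np.cos(tilt),np.sin(tilt)])
    rot=R.from_matrix(np.stack([tx,ty,np.cross(tx,ty)],1)).as_quat()
    p=C0+Rz.apply([X,-.08*np.sin(th),.08*np.cos(th)])
    return p+up*(back-.019),rot
E
python3 - <<'E'
import h; from h import *
np.set_printoptions(precision=3,suppress=True)
for sg in (1,-1):
    h.SG=sg
    for th in (44.5,0,-30): 
        t=np.radians(th)
        for b in (0,.1):print(sg,th,b,ctrl.solve_ik(*pose(t,t/2,b)))
print(ctrl.state()['q'])
E
```

```text
1 44.5 0 [ 0.062 -0.337  1.961  0.386  1.467 -1.455]
1 44.5 0.1 [-0.02  -0.375  1.84   0.389  1.645 -1.471]
1 0 0 [ 0.371 -0.222  1.799 -0.     1.564 -1.114]
1 0 0.1 [ 0.371 -0.234  1.649 -0.     1.727 -1.114]
1 -30 0 [ 0.543 -0.076  1.701 -0.212  1.67  -0.947]
1 -30 0.1 [ 0.578 -0.063  1.533 -0.213  1.829 -0.946]
-1 44.5 0 [ 0.062 -0.337  1.961  0.386  1.467  1.687]
-1 44.5 0.1 [-0.02  -0.375  1.84   0.389  1.645  1.671]
-1 0 0 [ 0.371 -0.222  1.799 -0.     1.564  2.027]
-1 0 0.1 [ 0.371 -0.234  1.649 -0.     1.727  2.027]
-1 -30 0 [ 0.543 -0.076  1.701 -0.212  1.67   2.194]
-1 -30 0.1 [ 0.578 -0.063  1.533 -0.213  1.829  2.196]
[ 1.209  0.116  1.442 -0.     1.584 -0.038]
```

All poses are reachable with SG=1. I'll approach, then take a look before gripping.

```bash
python3 - <<'E'
from h import *
np.set_printoptions(precision=4,suppress=True)
th=1.3017+np.pi/6-np.pi/3
p=ctrl.state()['position']
ctrl.movel([p[0],p[1],.40],speed=.3)
ctrl.move_gripper(.05,20)
ctrl.reach(*pose(th,th/2,.12))
P,r=pose(th,th/2,0.)
hit=ctrl.movel(P,speed=.12,guard=8)
s=ctrl.state();print(hit,s['clock'],s['position']-P,s['contact_force'],s['opening'])
for c in ("side","top"): cv2.imwrite(f"pics/{c}1.png",ctrl.read_camera(c)[0])
E
python3 -c "
import cv2,numpy as np
a=[cv2.resize(cv2.imread('pics/side1.png')[70:270,180:430],None,fx=1.6,fy=1.6),cv2.resize(cv2.imread('pics/top1.png')[180:380,80:330],None,fx=1.6,fy=1.6)]
cv2.imwrite('pics/c1.png',np.hstack(a))"
```

```text
False 4.9833 [ 0.0003 -0.0001  0.0007] [-0.4477  0.3541 -0.3852] 0.05026973557203622
```

View pics/c1.png

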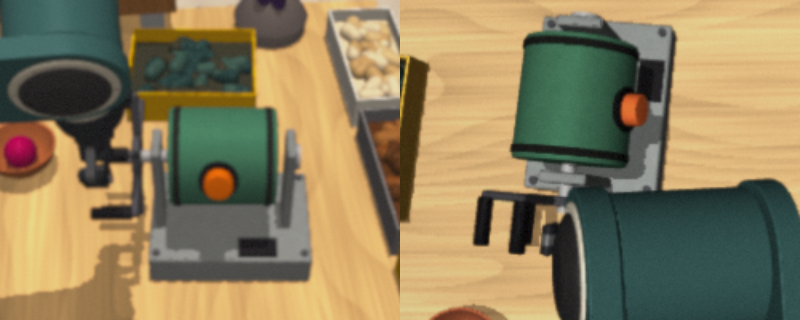

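The crops show the fingers around the upper-right peg (side crop about (100,160)). The drum hasn't moved and there was no contact. Next I'll grip the peg and turn the wheel.

```bash
python3 - <<'E'
from h import *
np.set_printoptions(precision=4,suppress=True)
th=1.3017+np.pi/6-np.pi/3
ctrl.move_gripper(.0,20)
s=ctrl.state();print(s['clock'],s['opening'],s['contact_force'])
if .010<s['opening']<.022:
    for t in np.linspace(th,-np.pi/6,11)[1:]:
        P,r=pose(t,t/2); ctrl.movel(P,speed=.05,rot=r)
        s=ctrl.state();print(round(s['clock'],2),np.degrees(t).round(1),s['contact_force'],s['opening'])
        if np.linalg.norm(s['contact_force'])>35: print('stop');break
for c in ("side","top"): cv2.imwrite(f"pics/{c}2.png",ctrl.read_camera(c)[0])
a=[cv2.resize(cv2.imread(f'pics/{c}2.png')[y:y+200,x:x+250],None,fx=1.6,fy=1.6) for c,y,x in(('side',70,180),('top',180,80))]
cv2.imwrite('pics/c2.png',np.hstack(a))
for c in ("side","top"): print(ctrl.pinpoint(c,"green_bung"))
E
```

```text
5.4833 0.01489730740197053 [-0.8381 -3.8059  3.274 ]
5.82 37.1 [ 0.0021 -4.2701  5.8256] 0.01520644650300501
6.15 29.7 [ 1.621  -3.6631  8.6755] 0.015466549607361178
6.48 22.2 [ 4.1177 -3.1868  9.3509] 0.01519188892320516
6.82 14.7 [ 5.4372 -2.8775  8.3306] 0.015405135091857895
7.15 7.3 [ 6.7744 -1.478   8.239 ] 0.015349866633133317
7.48 -0.2 [ 7.509  -0.8084  5.0029] 0.01511742586401293
7.82 -7.6 [ 7.768 -0.22   4.048] 0.015448257412824452
8.15 -15.1 [7.6891 1.5502 3.2601] 0.015241410014845483
8.48 -22.5 [8.7985 0.2872 2.1655] 0.015465913854180918
8.82 -30.0 [8.6655 0.5691 1.4392] 0.015042718411072827
[{'point': [0.6063, 0.1959, 0.2281], 'confidence': 0.9}]
[{'point': [0.6031, 0.1995, 0.2256], 'confidence': 0.56}]
```

View pics/c2.png

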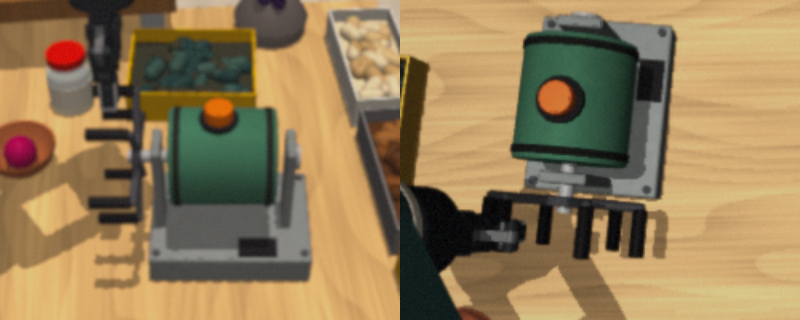

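The bung now points up (side crop (218,112), top crop (557,98)). I'll release, back off along the tool axis and measure.

```bash
python3 - <<'E'
from h import *
np.set_printoptions(precision=4,suppress=True)
t=-np.pi/6
ctrl.move_gripper(.05)
P,r=pose(t,t/2,.13); ctrl.movel(P,speed=.12)
P,r=pose(t-1.2,t/2,.28); ctrl.movel(P,speed=.3)
s=ctrl.state();print(s['clock'],s['position'],s['contact_force'])
for o in measure([.482,.2113,.15,-.085,0.]): print(o)
for c in ("side","top"):
    for n in ("green_bung","blue_bung"): print(c,n,ctrl.pinpoint(c,n))
    cv2.imwrite(f"pics/{c}3.png",ctrl.read_camera(c)[0])
E
```

```text
11.1583 [0.4865 0.3584 0.3891] [ 0.5263  0.8827 -1.2045]
('top', array([ 0.485 ,  0.2116,  0.1501, -0.0555, -0.0121]), 1983, np.float64(0.0012704990383673505))
('top bung', array([0.6053, 0.1994, 0.2286]), np.int64(304))
('side', array([ 0.4821,  0.2117,  0.1501, -0.0498, -0.0128]), 930, np.float64(0.0014185406330557218))
('side bung', array([0.6041, 0.1972, 0.2279]), np.int64(153))
('both', array([ 0.4841,  0.2116,  0.1501, -0.0597, -0.0124]), 2913, np.float64(0.001297832261348845))
side green_bung [{'point': [0.606, 0.1971, 0.2297], 'confidence': 0.72}, {'point': [0.4795, 0.2148, 0.1529], 'confidence': 0.35}]
side blue_bung [{'point': [0.632, -0.251, 0.2062], 'confidence': 0.58}]
top green_bung [{'point': [0.6078, 0.2012, 0.2288], 'confidence': 0.7}]
top blue_bung [{'point': [0.636, -0.2531, 0.2088], 'confidence': 0.89}]
```

```bash
python3 - <<'E'
import cv2,numpy as np
a=[cv2.resize(cv2.imread(f'pics/{c}3.png'),(400,300)) for c in('side','top')]
cv2.imwrite('pics/c3.png',np.hstack(a))
E
```

```text
(no output)
```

View pics/c3.png

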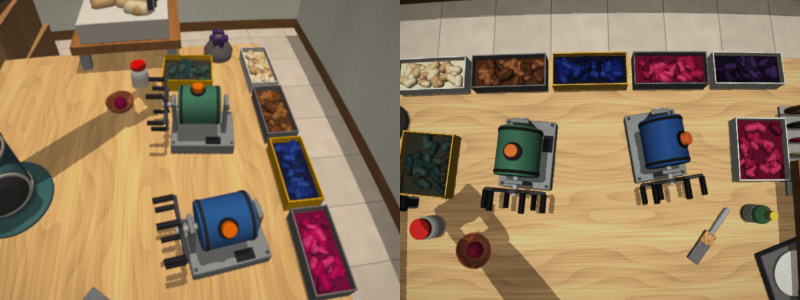

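The peg fit reads -0.012 rad. The bung's y (0.197–0.199) matches the fitted drum axis there (0.1986), and its height matches the expected 0.228. Blue hasn't moved and the arm is clear, so I'm handing in.

```bash
python3 - <<'E'
from bench import ctrl
ctrl.hand_in(); print(ctrl.state()['clock'])
E
```

```text
the job is handed in; nothing more can be done
the job is handed in; nothing more can be done
```

The green drum's bung now points straight up. I gripped its upper-right peg at 20 N, turned the wheel about 74° along the arc, let go and backed the arm well clear before handing in.

- **Angle:** after release, the peg fit from both cameras read about -0.012 rad (0.7°), which is within measurement error.
- **Bung position:** the bung face was at a height of 0.228–0.229 m, as expected, and in y it was within about 1.5 mm of the fitted drum axis.
- **Blue drum:** its bung read the same as at the start, to within about 3 mm.
- **Force and time:** the tool-force readings taken after each step stayed below about 11 N. The clock was at about 11 s once the arm was clear, against the 38 s limit.
- **Small disagreement:** the wheel's yaw differed between fits, from -0.05 to -0.10 rad. This did not affect the result.

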